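# Brush the offcuts out of the vise

## Task

Clear the vise: with the wooden bench brush, sweep the two metal offcuts lying between the open jaws sideways off the bed, so that both drop into the plain undivided metal tray tucked against the vise (not the parts tray with compartments). Push the offcuts only with the brush, never with the gripper's fingers, and then stand the brush back upright on its bristles where you found it.

Things in the scene. Friction and masses are not known exactly. Their poses are not given: they have to be found in the camera images.
- brush_grip (a point): Wooden bench brush standing on stiff (rigid) bristles, 110 g. From the bottom: dark bristles 58 x 34 mm, 29 tall; wooden back 62 x 38 up to 42; upright grip 40 x 22 mm from 42 to 93 up. This point: middle of the grip, 70 mm above the bristle ends; z up, x along the length, y across the 22 mm (pinch across y). Not the sanding block, which has a round knob and no bristles.
- vise_bed (a point): Grey vise, fixed. This point: centre of the flat bed's top, 60 mm above the desk; z up. y runs along the gap between the jaws (faces x = -43, +43 mm; 40 mm high; y = -55 to 55; ends open). Bed ends at y = -60, +60. Plain scrap tray, fixed on the desk on the +y side: inside x = -52 to 52, y = 49 to 183, rim 35 mm up, near wall under the bed. On the -y side: compartment tray, 35 mm high.
- bar_mid (a point): Square brass bar offcut with a saw slot, 26 x 22 x 22 mm, about 95 g, lying loose on the vise bed between the jaws; this point is its middle, about half-way up.
- angle_mid (a point): Offcut of steel angle, L-shaped, 28 x 28 mm over the legs, 24 mm tall, legs 7 mm thick, about 55 g, standing loose on the vise bed between the jaws; this point is the middle of its outline, half-way up.

How it is judged:
By the outcome, as a careful person would: the job done as asked, in the order asked, and still so for the second after the job is handed in, with the robot touching nothing.
It also fails if it takes over 48 s, if anything falls off the work surface, if the arm or the gripper's body presses on something with over 40 N, if the wrist force passes 120 N, or if a joint passes its speed limit or range.

## Robot

A 6-joint arm with a two-finger parallel gripper is mounted at the origin on the work surface. World frame = base frame: x ahead of the robot, y to its left, z up, the work surface at z = 0. Lengths are in mm, angles in rad, forces in N, time in s.
With the tool pointing down it reaches from about 275 to 750 mm from the base axis. Payload 10.2 kg.
Tool frame: the origin (TCP) lies at the very end of the fingers, on their centre line; the grasp point (between the pads) lies 19 mm behind it; y points along the fingers, z is the direction in which the jaws open and shut, and the axes are right-handed (so a half turn about y gives the same grasp; the last joint's range is limited). The gripper opens to 88 mm and grips with 3 to 60 N. Pads are 18 mm wide; open, the fingers measure 123 mm over their backs; the gripper's body (75 mm by 187 mm) begins 45 mm behind the grasp point.
Start: joints at [-1.334, 0.313, 1.498, -0, 1.331, -0.223], TCP at [232.967, -470.486, 238.72] pointing down, gripper open.
Joint ranges: [-2.94, 2.94], [-0.97, 2.17], [0.19, 2.56], [-1.23, 4.37], [0.02, 3.11], [-2.88, 2.88]. Speed limits (rad/s): [2.39, 2.39, 3.01, 3.14, 3.14, 3.14].

## Interface

Orientations are given as a unit quaternion [x, y, z, w].
In Python, from workcell import ctrl, camera, job gives the robot as it stands.
- The arm moves only by the tool drive_tool, never from a script. Its argument "series" is a list of rows, each a list of 3 entries, a list of its own where there are three numbers: the finger opening in cm, from 0 to 8.81, then the shift along the tool's x, y, z in cm, then the turn about the tool's y in degrees. A call has 1 to 5 rows; each row is the pose to reach, as a shift and turn from the pose measured when the call began, along the tool's axes at that moment; what a row does not reach only later rows make up. A row lasts 1/10 s, in which the tool goes at most 50 mm and 8.59 degrees, less where a joint would pass 70% of its speed; a pose out of reach is approached as far as the arm can. A call with a gripper value outside its range is refused whole. The fingers move at their own pace and stop on an object; "newtons" is the grip in N (left out, the last holds). Time passes only in rows, so rows that repeat a pose let the fingers close. It gives the time, the measured TCP pose, the force and the opening at its end, in the units of the state.
- ctrl.get_obs(): the state, without advancing time (a new reading comes with each control period).
- camera(name): name is "scene" or "top" or "wrist"; returns a dict with "img" (480x640x3 uint8, blue, green, red), "fx", "fy", "cx", "cy" (pixels), "T" (4x4, takes a point from camera to world coordinates); the wrist camera has in their place "tool_from_camera" (4x4, takes a point from camera to tool coordinates, whose origin is the TCP and whose axes are the tool frame's). Camera axes: x right, y down, z forward; pixel columns grow to the right and rows downward; lengths in mm; the calibration is good to about 2 mm. A picture is of the moment at which its call begins: read the wrist's pose just before it. There is no depth.
- job.finish_job(): hands the job in, once; it reports no verdict.
The state is a dict: "t": time; "joints": joint angles; "joint_velocities": joint speeds; "effort": joint torques, N m; "tool_pos": TCP position; "ee_rot": TCP orientation; "force": force on the tool from outside, world axes, zero at the start; "moment": the same for the moment, N m; "gripper_width": opening from 0.0 (shut) to 1.0 (fully open).
Only numpy, scipy, OpenCV 4.12 (cv2) and the standard library are available. Lean on these libraries where they do the work, as an engineer would, in place of code of your own. Each camera call takes 0.05 s, during which the arm holds its last target. There are 200 camera calls.

## Working session

There is one attempt and no reset: what is moved stays moved. The work goes in short steps, Python scripts to look and compute and a tool call to move; the robot and the scene stay as the last step left them, time stands still between calls to the robot, and variables do not carry over. Pictures are saved under pics/ and viewed, on a budget of 10 in all, crops included, one or two more only if the job needs it, and the job is handed in when it is done.

Besides the shell and the picture viewer there is one more tool, called after "Call:" in YAML: its name, and indented under it one key for each argument. drive_tool: Moves the arm, as the interface text tells. Its arguments: {"type":"object","properties":{"series":{"type":"array"},"newtons":{"type":"number"}},"required":["series"]}

```bash
mkdir -p pics; ls; python3 - <<'E'
from workcell import ctrl,camera,job
import cv2,numpy as np
o=ctrl.get_obs();print(o)
for n in("scene","top"):
    c=camera(n);cv2.imwrite(f"pics/{n}0.png",c["img"]);print(n,c["fx"],c["fy"],c["cx"],c["cy"],np.round(c["T"],3).tolist())
E
```

```text
pics
{'t': 0.0, 'joints': array([-1.33436817e+00,  3.13416075e-01,  1.49844426e+00, -1.22056008e-05,
        1.33097494e+00, -2.23431520e-01]), 'joint_velocities': array([ 8.29503453e-04,  1.11464897e-03,  1.46522490e-03,  9.15528211e-05,
       -8.63260269e-04, -2.58169931e-05]), 'effort': array([-4.61531981e-04, -4.02211690e+01, -2.52271861e+01,  6.94397790e-02,
        3.52543581e-02, -1.00551433e-04]), 'tool_pos': array([ 232.91920327, -470.2290136 ,  238.17572219]), 'ee_rot': array([-0.16116416,  0.68893635, -0.68805776,  0.16115007]), 'force': array([0.26265147, 0.57890251, 0.57989042]), 'moment': array([ 0.00045692, -0.0142338 , -0.03384262]), 'gripper_width': 1.0004195620052438}
scene 597.2367009023753 597.2367009023753 316.0689111640318 245.26669755662314 [[-0.806, 0.366, -0.466, 965.997], [0.592, 0.478, -0.649, 716.661], [-0.015, -0.799, -0.602, 751.336], [0.0, 0.0, 0.0, 1.0]]
top 493.65168701548396 493.65168701548396 315.63091496891394 238.93333411394747 [[-0.023, -0.998, 0.063, 431.368], [-1.0, 0.024, 0.008, -1.998], [-0.01, -0.063, -0.998, 927.747], [0.0, 0.0, 0.0, 1.0]]
```

View pics/scene0.png

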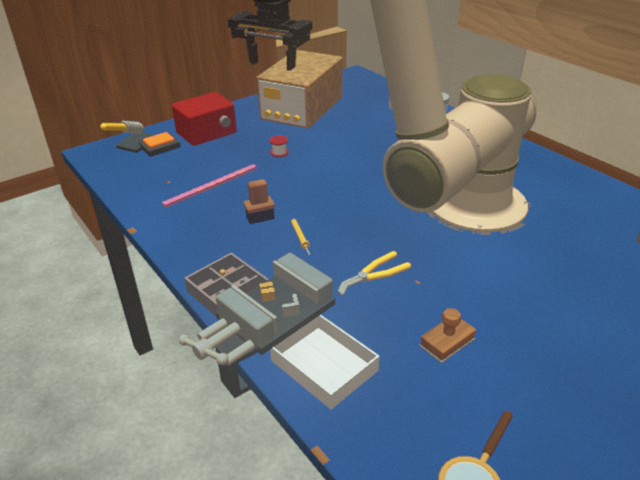

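View pics/top0.png

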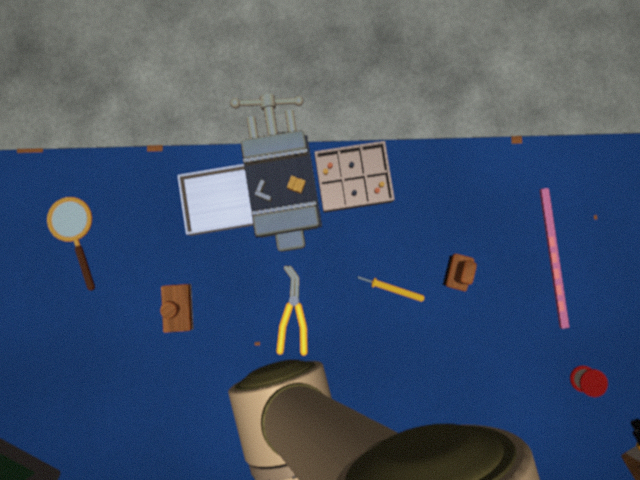

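The scene view shows the brush at about (258,200), and the vise near (275,300) with the brass bar at (267,291) and the angle at (290,308). In the top view the brush is at (461,271), the vise at (280,185), the bar at (297,184), the angle at (262,189) and the plain tray at (215,200). I'll measure these from masks, with an enlarged crop as a check.

```bash
cat > h.py <<'E'
import numpy as np,cv2
from workcell import ctrl,camera,job
from scipy.spatial.transform import Rotation as R
def cast(c,uv,z,T=None):
    T=c["T"] if T is None else T
    d=T[:3,:3]@np.array([(uv[0]-c["cx"])/c["fx"],(uv[1]-c["cy"])/c["fy"],1.])
    return T[:3,3]+d*(z-T[2,3])/d[2]
def proj(c,p,T=None):
    T=c["T"] if T is None else T
    q=T[:3,:3].T@(np.array(p)-T[:3,3]); return np.array([c["fx"]*q[0]/q[2]+c["cx"],c["fy"]*q[1]/q[2]+c["cy"]])
def wristT(c,o):
    T=np.eye(4);T[:3,:3]=R.from_quat(o["ee_rot"]).as_matrix();T[:3,3]=o["tool_pos"];return T@c["tool_from_camera"]
def totool(o,p): # world point -> tool shift (cm)
    return R.from_quat(o["ee_rot"]).as_matrix().T@(np.array(p)-o["tool_pos"])/10
E
python3 - <<'E'
from h import *
c=camera("top");im=c["img"]
a=cv2.resize(im[125:260,170:335],None,fx=4,fy=4,interpolation=cv2.INTER_CUBIC)
b=cv2.resize(im[245:300,440:490],None,fx=2.8,fy=2.8,interpolation=cv2.INTER_CUBIC)
cv=np.zeros((540,800,3),np.uint8);cv[:a.shape[0],:a.shape[1]]=a;cv[:b.shape[0],660:660+b.shape[1]]=b
cv2.imwrite("pics/crop1.png",cv)
hsv=cv2.cvtColor(im,cv2.COLOR_BGR2HSV)
m=((hsv[...,0]<20)&(hsv[...,1]>90)&(hsv[...,2]>40)).astype(np.uint8)
for name,(x0,y0,x1,y1) in dict(brush=(440,245,490,300),bar=(284,172,310,196)).items():
    k=np.zeros_like(m);k[y0:y1,x0:x1]=m[y0:y1,x0:x1]
    q=max(cv2.findContours(k,0,2)[0],key=cv2.contourArea);r=cv2.minAreaRect(q);print(name,r,cast(c,r[0],42 if name=="brush" else 82))
E
```

```text
brush ((460.9412536621094, 272.2353210449219), (25.708772659301758, 33.95498275756836), 14.03624439239502) [ 422.01052478 -252.72856207   42.        ]
bar ((295.64996337890625, 184.04998779296875), (16.443843841552734, 14.230247497558594), 18.434947967529297) [581.04609132  37.29802396  82.        ]
```

View pics/crop1.png

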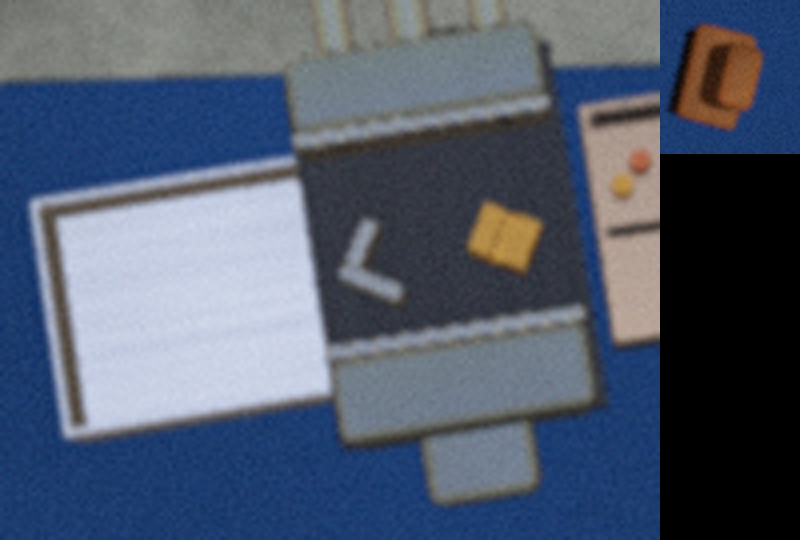

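```bash
python3 - <<'E'
from h import *
c=camera("top");o=ctrl.get_obs()
P=lambda u,v,z:cast(c,(170+u/4,125+v/4),z)
f0,f1=P(300,150,100),P(552,108,100);n0,n1=P(330,350,100),P(585,310,100)
ctr=(f0+f1+n0+n1)/4;d=(f0+n0-f1-n1);print("len",np.linalg.norm(d)/2);d/=np.linalg.norm(d);vx=np.array([d[1],-d[0],0])
print("ctr",ctr,"vy",d,np.degrees(np.arctan2(d[1],d[0])),"gap",(f0+f1-n0-n1)/2@vx)
for n,pts,z in(("bar",[(487,202),(543,215),(524,271),(468,252)],82),("angle",[(370,219),(380,222),(404,292),(398,302),(339,272)],84),("tray",[(35,200),(68,437),(300,160),(330,395)],35)):
    for p in pts:
        q=P(*p,z)-ctr;print(n,np.round([q@vx,q@d],1))
b=np.array([cast(c,(440+u/2.8,245+v/2.8),42) for u,v in((702,25),(678,112),(738,130))])
print("brush",(b[0]+b[2])/2,np.linalg.norm(b[0]-b[1]),np.linalg.norm(b[2]-b[1]));e=b[0]-b[1];print(np.degrees(np.arctan2(e[1],e[0])))
s=camera("scene");print("scene proj",proj(s,list((b[0]+b[2])[:2]/2)+[42]),proj(s,[*ctr[:2],60]))
M=R.from_quat(o["ee_rot"]).as_matrix();print(np.round(M,3),np.degrees(np.arctan2(M[1,2],M[0,2])),totool(o,[421,-253,170]))
E
```

```text
len 108.7284531122514
ctr [581.50205037  62.18957483 100.        ] vy [-0.13677115  0.99060267  0.        ] 97.86104921223419 gap 87.0177507359375
bar [ 12.  -20.3]
bar [  2.5 -43.3]
bar [-20.3 -31.3]
bar [-8.3 -8.7]
angle [12.4 30.7]
angle [10.4 26.7]
angle [-21.3  21.1]
angle [-25.2  24.3]
angle [-8.2 47.5]
tray [ 55.7 185.3]
tray [-54.4 185.9]
tray [54.4 62.5]
tray [-54.6  65.3]
brush [ 411.71484749 -671.1226403    42.        ] 57.923102525052414 38.87710144709072
-19.1425760768536
scene proj [178.79768196 132.35238461] [276.57504747 302.99408554]
[[-0.896 -0.     0.444]
 [-0.444  0.001 -0.896]
 [-0.    -1.    -0.001]] -63.65404386905557 [-26.4944932    6.85358778 -11.12661009]
```

Call:
drive_tool:
  series:
    - [8.8,[-26.5,3,-11.1],43]
    - [8.8,[-26.5,3,-11.1],43]
    - [8.8,[-26.5,3,-11.1],43]
    - [8.8,[-26.5,3,-11.1],43]
    - [8.8,[-26.5,3,-11.1],43]
  newtons: 30

```text
t: 0.75
tool_pos: [381.4, -299.7, 215.0]
ee_rot: [0.079, 0.703, -0.703, -0.079]
force: [1.1, -0.6, 0.1]
gripper_width: 1.003
```

```bash
python3 - <<'E'
from h import *
o=ctrl.get_obs();c=camera("wrist");T=wristT(c,o);M=R.from_quat(o["ee_rot"]).as_matrix()
print(o["t"],o["tool_pos"],np.degrees(np.arctan2(M[1,2],M[0,2])),totool(o,[421,-253,190]),proj(c,[421,-253,93],T),T[:3,3])
cv2.imwrite("pics/w1.png",c["img"])
E
```

```text
0.75 [ 381.39074924 -299.67308422  215.04361661] -102.7631496109454 [-2.83222525  2.50620484 -5.42604461] [248.93597391 200.61996657] [ 456.70310776 -316.73600033  358.91356704]
```

View pics/w1.png

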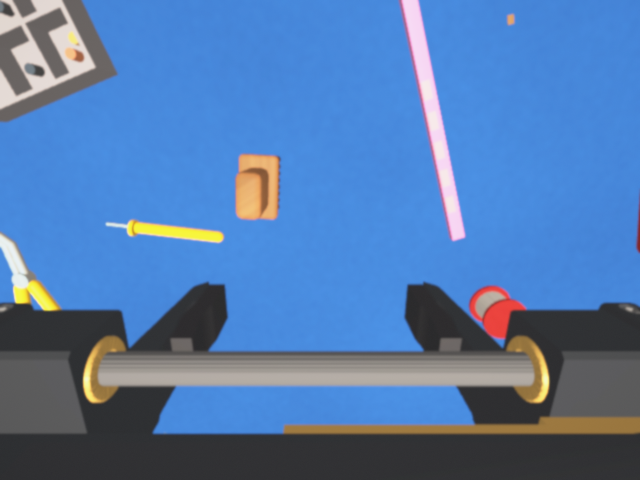

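The wrist view shows the brush nearly square to the image: its back spans (238..279, 155..219) and its grip top (236..262, 172..219). I'll measure both now.

```bash
python3 - <<'E'
from h import *
o=ctrl.get_obs();c=camera("wrist");T=wristT(c,o);im=c["img"]
h=cv2.cvtColor(im,cv2.COLOR_BGR2HSV);m=((h[...,0]<22)&(h[...,1]>90)&(h[...,2]>60)).astype(np.uint8)
k=np.zeros_like(m);k[140:235,225:295]=m[140:235,225:295]
q=max(cv2.findContours(k,0,2)[0],key=cv2.contourArea)
pts=q[:,0,:].astype(float)
# right edge of the back (sees length direction), top edge
e=np.array([[r,np.where(k[r])[0].max()] for r in range(165,210)]);s=np.polyfit(e[:,0],e[:,1],1);print("right edge slope",s)
B=lambda u,v:cast(c,(u,v),42,T);G=lambda u,v:cast(c,(u,v),93,T)
x,y,w,hh=cv2.boundingRect(q);print(x,y,w,hh)
a=B(np.polyval(s,160),160)-B(np.polyval(s,210),210);print("long dir deg",np.degrees(np.arctan2(a[1],a[0])))
print("back TR",B(279,155),"BR",B(279,219),"TL",B(238,155))
print("grip corners",G(236,172),G(262,172),G(262,219),G(236,219), "mid",G(249,195.5))
print("back mid by TL+BR",(B(238,155)+B(279,219))/2)
E
```

```text
right edge slope [-2.16073781e-02  2.86285024e+02]
242 157 42 64
long dir deg -16.18445679391726
back TR [ 452.19163409 -275.84953717   42.        ] BR [ 393.24033935 -259.93069759   42.        ] TL [ 460.90747025 -238.75505763   42.        ]
grip corners [ 448.50849023 -245.38324545   93.        ] [ 443.80508931 -265.41367587   93.        ] [ 407.0759968  -254.89358778   93.        ] [ 411.97420159 -233.99436544   93.        ] mid [ 428.22832351 -250.03831957   93.        ]
back mid by TL+BR [ 427.0739048  -249.34287761   42.        ]
```

```bash
cat > g.py <<'E'
from h import *
import sys
x,y,z,yaw=map(float,sys.argv[1:5]);o=ctrl.get_obs();M=R.from_quat(o["ee_rot"]).as_matrix();a=np.degrees(np.arctan2(M[1,2],M[0,2]))
print("t",round(o["t"],2),"pos",o["tool_pos"].round(1),"yaw",a.round(2),"down",M[:,1].round(3),"shift",totool(o,[x,y,z]).round(2),"turn",round(-((yaw-a+180)%360-180),2),"F",o["force"].round(1),"w",o["gripper_width"]*88.1)
E
python3 g.py 424 -253 51 -106
```

```text
t 0.85 pos [ 382.6 -297.7  214.7] yaw -102.44 down [-0.     0.002 -1.   ] shift [-3.09 16.38 -5.23] turn 3.56 F [-0.1 -1.3 -0. ] w 88.16304977032425
```

Call:
drive_tool:
  series:
    - [7,[-3.1,6,-5.2],3.6]
    - [7,[-3.1,10,-5.2],3.6]
    - [7,[-3.1,13.5,-5.2],3.6]
    - [7,[-3.1,16.4,-5.2],3.6]
    - [7,[-3.1,16.4,-5.2],3.6]

```text
t: 1.35
tool_pos: [422.1, -252.0, 47.3]
ee_rot: [0.096, 0.703, -0.698, -0.101]
force: [0.5, 0.6, 1.0]
gripper_width: 0.797
```

```bash
python3 g.py 424 -253 51 -106
```

```text
t 1.35 pos [ 422.1 -252.    47.3] yaw -105.97 down [-0.006  0.007 -1.   ] shift [-0.21 -0.37  0.04] turn 0.03 F [0.5 0.6 1. ] w 70.22018644054275
```

Call:
drive_tool:
  series:
    - [7,[-0.2,-0.3,0],0]
    - [7,[-0.2,-0.3,0],0]
    - [1,[-0.2,-0.3,0],0]
    - [1,[-0.2,-0.3,0],0]
    - [1,[-0.2,-0.3,0],0]
  newtons: 15

```text
t: 1.85
tool_pos: [424.2, -252.8, 51.0]
ee_rot: [0.096, 0.702, -0.698, -0.1]
force: [0.6, 0.5, 0.5]
gripper_width: 0.544
```

Call:
drive_tool:
  series:
    - [1,[0,0,0],0]
    - [1,[0,0,0],0]
    - [1,[0,0,0],0]
    - [1,[0,0,0],0]
    - [1,[0,0,0],0]
  newtons: 40

```text
t: 2.35
tool_pos: [424.2, -252.7, 50.9]
ee_rot: [0.096, 0.702, -0.698, -0.1]
force: [1.0, -0.3, 0.0]
gripper_width: 0.248
```

```bash
python3 - <<'E'
from h import *
c=camera("wrist");cv2.imwrite("pics/w2.png",c["img"])
E
python3 g.py 590 -12 170 -82
```

```text
t 2.4 pos [ 424.2 -252.8   50.9] yaw -105.98 down [-0.005  0.007 -1.   ] shift [ -9.23 -11.83 -27.77] turn -23.98 F [-0.4 -0.   0. ] w 21.597718048437358
```

View pics/w2.png

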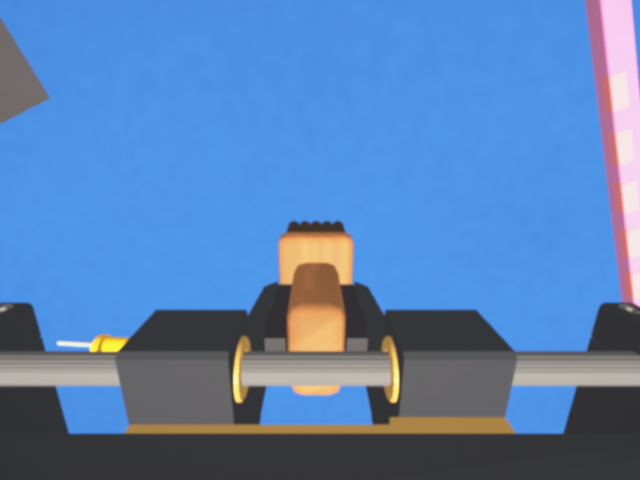

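The brush is held with an opening of 21.6 mm on the 22 mm grip. I'll lift it and carry it to the −y end of the vise.

Call:
drive_tool:
  series:
    - [1,[0,-5,0],0]
    - [1,[0,-10,0],0]
    - [1,[-2,-13,-5],-8]
    - [1,[-4,-13,-10],-16]
    - [1,[-6,-13,-15],-24]

```text
t: 2.9
tool_pos: [513.8, -139.1, 182.2]
ee_rot: [-0.052, 0.707, -0.703, 0.05]
force: [0.5, -0.5, -1.5]
gripper_width: 0.245
```

```bash
python3 g.py 588 -16 175 -82
```

```text
t 2.9 pos [ 513.8 -139.1  182.2] yaw -81.72 down [-0.003  0.006 -1.   ] shift [ -9.12   0.76 -11.11] turn 0.28 F [ 0.5 -0.5 -1.5] w 21.58286708965026
```

Call:
drive_tool:
  series:
    - [1,[-3,0.7,-3.7],0.3]
    - [1,[-6,0.7,-7.4],0.3]
    - [1,[-9.1,0.7,-11.1],0.3]
    - [1,[-9.1,0.7,-11.1],0.3]
    - [1,[-9.1,0.7,-11.1],0.3]

```text
t: 3.4
tool_pos: [587.7, -15.5, 175.1]
ee_rot: [-0.051, 0.707, -0.703, 0.048]
force: [-0.7, -0.1, -1.3]
gripper_width: 0.245
```

```bash
python3 - <<'E'
from h import *
o=ctrl.get_obs();c=camera("wrist");T=wristT(c,o);im=c["img"].copy()
print(o["tool_pos"],T[:3,3])
ctr=np.array([581.5,62.2,0]);d=np.array([-.1368,.9906,0]);vx=np.array([.9906,.1368,0])
for x,y,z in((43,-55,100),(-43,-55,100),(43,55,100),(-43,55,100),(0,-60,60)):
    p=ctr+x*vx+y*d;p[2]=z;u=proj(c,p,T);print((x,y,z),u.round(1));cv2.circle(im,tuple(int(k) for k in u.round()),3,(0,0,255),-1)
cv2.imwrite("pics/w3.png",im);cv2.imwrite("raw3.png",c["img"]);np.savez("w3.npz",T=T)
E
```

```text
[587.73713654 -15.47731595 175.05384878] [664.81279434  -5.62801843 318.65837791]
(43, -55, 100) [281.7 184.3]
(-43, -55, 100) [284.8 301.5]
(43, 55, 100) [115.3 183.5]
(-43, 55, 100) [136.  300.5]
(0, -60, 60) [294.4 230.6]
```

View pics/w3.png

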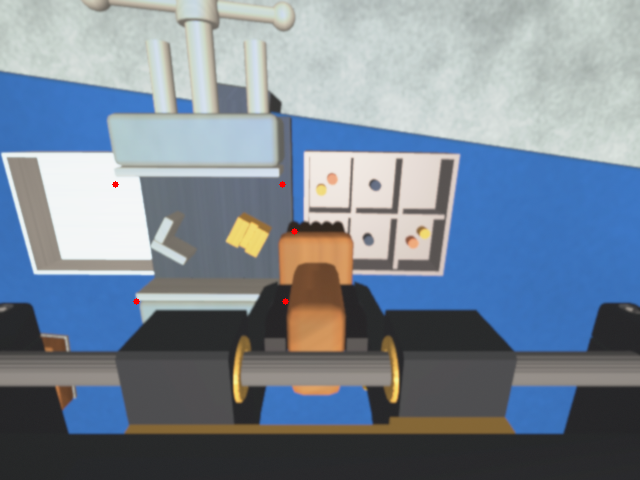

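In the wrist view the jaw inner edges lie about 8 px (about 5 mm) further in +x than the top camera put them: rows 177 and 293, against projected rows 184 and 301. I'll settle it with the scene camera, and check where the brush sits in the grip.

```bash
python3 - <<'E'
from h import *
T=np.load("w3.npz")["T"];c=camera("wrist");o=ctrl.get_obs()
d=np.array([-.1368,.9906,0]);vx=np.array([.9906,.1368,0]);tc=o["tool_pos"]
L=lambda q:[round((q-tc)@vx,1),round((q-tc)@d,1)]
print("jaw far",L(cast(c,(200,177),100,T)),L(cast(c,(280,177),100,T)),"near",L(cast(c,(137,293),100,T)),L(cast(c,(240,293),100,T)))
print("bar",[L(cast(c,p,82,T)) for p in((240,215),(271,227),(259,257),(227,240))])
print("angle",[L(cast(c,p,84,T)) for p in((175,213),(194,253),(152,243))])
z=tc[2]-51
print("brush back far end",L(cast(c,(316,233),z+42,T)),"sides",L(cast(c,(279,245),z+42,T)),L(cast(c,(353,245),z+42,T)),"grip far",L(cast(c,(316,264),z+93,T)),"bristle far",L(cast(c,(316,224),z+27,T)))
s=camera("scene");im=s["img"];x0,y0=180,230;k=4
cr=cv2.resize(im[y0:y0+140,x0:x0+190],None,fx=k,fy=k,interpolation=cv2.INTER_CUBIC)
for ctr,col in((np.array([581.5,62.2,0]),(0,0,255)),(np.array([587,63,0]),(0,255,0))):
    for x,y,zz in((43,-55,100),(-43,-55,100),(43,55,100),(-43,55,100)):
        p=ctr+x*vx+y*d;p[2]=zz;u=(proj(s,p)-[x0,y0])*k;cv2.circle(cr,tuple(int(q) for q in u),3,col,-1)
cv2.imwrite("pics/s2.png",cr)
E
```

```text
jaw far [np.float64(52.5), np.float64(77.8)] [np.float64(52.7), np.float64(25.2)] near [np.float64(-31.9), np.float64(132.5)] [np.float64(-31.3), np.float64(56.9)]
bar [[np.float64(22.9), np.float64(57.4)], [np.float64(13.9), np.float64(35.0)], [np.float64(-9.9), np.float64(45.0)], [np.float64(3.6), np.float64(68.5)]]
angle [[np.float64(24.6), np.float64(104.2)], [np.float64(-6.2), np.float64(93.7)], [np.float64(1.5), np.float64(124.4)]]
brush back far end [np.float64(34.0), np.float64(1.2)] sides [np.float64(27.8), np.float64(19.2)] [np.float64(28.0), np.float64(-16.7)] grip far [np.float64(38.2), np.float64(1.0)] bristle far [np.float64(34.5), np.float64(1.3)]
```

View pics/s2.png

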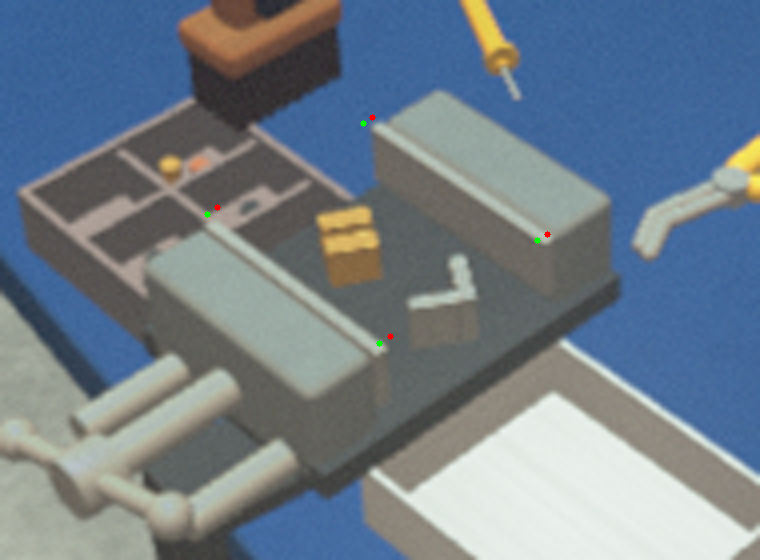

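The scene view supports the wrist estimate (the green dots sit on the jaw edge lines), so the top camera was about 5 mm off. I'll shift the brush 5.5 mm across the gap and lower it at the −y end, about 15 mm short of the bar.

Call:
drive_tool:
  series:
    - [1,[-0.55,2,0],0]
    - [1,[-0.55,4,0],0]
    - [1,[-0.55,5.4,0],0]
    - [1,[-0.55,6.2,0],0]
    - [1,[-0.55,6.2,0],0]

```text
t: 4.05
tool_pos: [592.2, -16.6, 112.9]
ee_rot: [-0.05, 0.708, -0.703, 0.047]
force: [1.1, -0.1, -0.9]
gripper_width: 0.248
```

```bash
python3 - <<'E'
from h import *
c=camera("wrist");cv2.imwrite("pics/w4.png",c["img"])
E
python3 g.py 593 -15 112.5 -82
```

```text
t 4.1 pos [592.6 -16.5 113.8] yaw -82.13 down [-0.004  0.006 -1.   ] shift [-0.06  0.13 -0.15] turn -0.13 F [ 0.4  0.1 -1. ] w 21.572910190857197
```

View pics/w4.png

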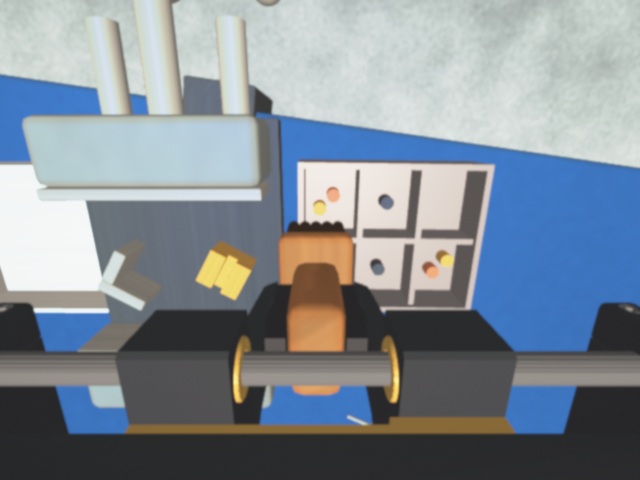

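Call:
drive_tool:
  series:
    - [1,[0,0.1,-1],0]
    - [1,[0,0.1,-2],0]
    - [1,[0,0.1,-3],0]
    - [1,[0,0.1,-4],0]
    - [1,[0,0.1,-5],0]

```text
t: 4.6
tool_pos: [585.7, 34.1, 113.3]
ee_rot: [-0.05, 0.707, -0.703, 0.048]
force: [-0.3, -0.1, -1.2]
gripper_width: 0.245
```

```bash
python3 g.py 584.5 47 112.5 -82
```

```text
t 4.6 pos [585.7  34.1 113.3] yaw -82.1 down [-0.003  0.005 -1.   ] shift [-0.05  0.09 -1.29] turn -0.1 F [-0.3 -0.1 -1.2] w 21.611898683946492
```

Call:
drive_tool:
  series:
    - [1,[0,0.05,-1],0]
    - [1,[0,0.05,-2],0]
    - [1,[0,0.05,-3],0]
    - [1,[0,0.05,-4],0]
    - [1,[0,0.05,-4.5],0]

```text
t: 5.1
tool_pos: [579.3, 79.7, 113.0]
ee_rot: [-0.05, 0.707, -0.703, 0.048]
force: [1.1, -0.3, -1.7]
gripper_width: 0.248
```

```bash
python3 - <<'E'
from h import *
c=camera("wrist");cv2.imwrite("pics/w5.png",c["img"])
E
python3 g.py 576 117 112.5 -82
```

```text
t 5.15 pos [579.3  80.1 113. ] yaw -82.05 down [-0.003  0.006 -1.   ] shift [-0.19  0.07 -3.7 ] turn -0.05 F [ 1.3  0.2 -0.4] w 21.454968809947296
```

View pics/w5.png

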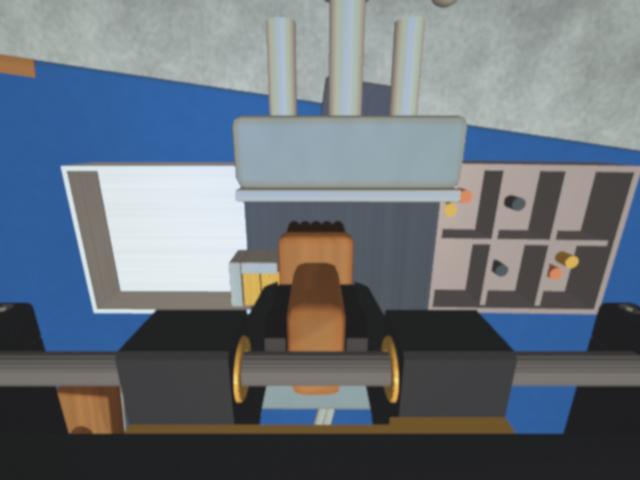

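The wrist view shows the angle and the bar nested together ahead of the brush at about (255,278), near the bed's edge. I'll carry on pushing.

Call:
drive_tool:
  series:
    - [1,[0,0,-0.9],0]
    - [1,[0,0,-1.8],0]
    - [1,[0,0,-2.7],0]
    - [1,[0,0,-3.6],0]
    - [1,[0,0,-4.6],0]

```text
t: 5.65
tool_pos: [572.8, 126.5, 113.3]
ee_rot: [-0.05, 0.708, -0.703, 0.048]
force: [-0.6, 0.0, -1.1]
gripper_width: 0.245
```

Call:
drive_tool:
  series:
    - [1,[0,0,-0.3],0]
    - [1,[0,0,-0.3],0]
    - [1,[0,0,-0.3],0]
    - [1,[0,0,-0.3],0]
    - [1,[0,0,-0.3],0]

```text
t: 6.15
tool_pos: [572.4, 129.1, 113.3]
ee_rot: [-0.05, 0.708, -0.703, 0.048]
force: [-0.3, -1.1, -1.4]
gripper_width: 0.245
```

```bash
python3 - <<'E'
from h import *
c=camera("wrist");s=camera("scene")
a=cv2.resize(c["img"],(480,360));b=cv2.resize(s["img"][230:420,170:400],(436,360))[:,:320]
b=cv2.resize(s["img"][230:420,170:400],(320,264));cv=np.zeros((360,800,3),np.uint8);cv[:,:480]=a;cv[:264,480:]=b
cv2.imwrite("pics/w6.png",cv)
E
python3 g.py 576 117 180 -82
```

```text
t 6.25 pos [572.4 129.2 113.3] yaw -82.07 down [-0.004  0.006 -1.   ] shift [-0.17 -6.68  1.22] turn -0.07 F [-0.4  0.7 -1.1] w 21.72394127616185
```

View pics/w6.png

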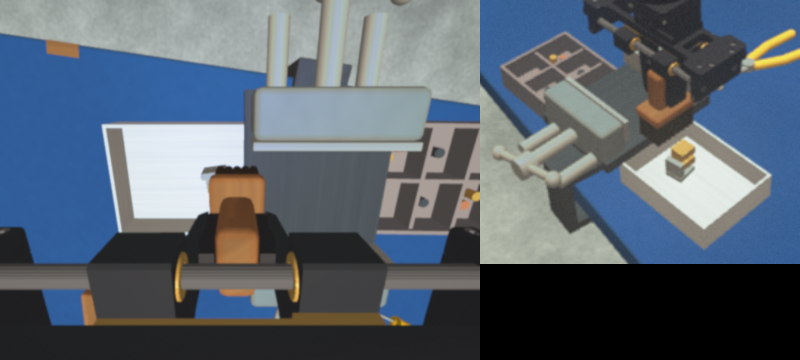

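Both offcuts are in the plain tray, at (683,160) in the right panel. I'll raise the brush and return it.

Call:
drive_tool:
  series:
    - [1,[0,-4,0],0]
    - [1,[0,-7,0.5],0]
    - [1,[1,-7,5],0]
    - [1,[2,-7,10],0]
    - [1,[3,-7,15],0]

```text
t: 6.75
tool_pos: [563.4, -23.5, 182.7]
ee_rot: [-0.05, 0.708, -0.703, 0.048]
force: [0.4, -0.3, -1.2]
gripper_width: 0.245
```

```bash
python3 g.py 424.2 -252.8 170 -106
```

```text
t 6.75 pos [563.4 -23.5 182.7] yaw -82.03 down [-0.003  0.006 -1.   ] shift [16.96  1.18 20.79] turn 23.97 F [ 0.4 -0.3 -1.2] w 21.628208331858133
```

Call:
drive_tool:
  series:
    - [1,[3.4,0,4.2],8]
    - [1,[6.8,0,8.4],16]
    - [1,[10.2,0,12.6],24]
    - [1,[13.6,0.5,16.8],24]
    - [1,[17,1.2,20.8],24]

```text
t: 7.25
tool_pos: [433.6, -237.2, 172.7]
ee_rot: [0.098, 0.702, -0.699, -0.1]
force: [0.1, -0.3, -0.5]
gripper_width: 0.243
```

```bash
python3 g.py 424.2 -252.8 51 -106
```

```text
t 7.25 pos [ 433.6 -237.2  172.7] yaw -106.04 down [-0.002  0.005 -1.   ] shift [ 0.43 12.16  1.81] turn -0.04 F [ 0.1 -0.3 -0.5] w 21.434047515578303
```

Call:
drive_tool:
  series:
    - [1,[0.4,3,1.8],0]
    - [1,[0.4,6,1.8],0]
    - [1,[0.4,9,1.8],0]
    - [1,[0.4,10.5,1.8],0]
    - [1,[0.4,11,1.8],0]

```text
t: 7.75
tool_pos: [423.9, -252.5, 61.3]
ee_rot: [0.097, 0.702, -0.698, -0.1]
force: [0.0, -1.2, -0.8]
gripper_width: 0.246
```

```bash
python3 g.py 424.2 -252.8 51 -106
```

```text
t 7.75 pos [ 423.9 -252.5   61.3] yaw -106.06 down [-0.004  0.007 -1.   ] shift [-0.04  1.03  0.03] turn -0.06 F [ 0.  -1.2 -0.8] w 21.659047673290065
```

Call:
drive_tool:
  series:
    - [1,[0,0.4,0],0]
    - [1,[0,0.7,0],0]
    - [1,[0,0.9,0],0]
    - [1,[0,1.05,0],0]
    - [1,[0,1.05,0],0]

```text
t: 8.25
tool_pos: [424.1, -252.6, 51.0]
ee_rot: [0.097, 0.702, -0.698, -0.1]
force: [0.1, 0.1, -1.0]
gripper_width: 0.248
```

```bash
python3 g.py 424.2 -252.8 51 -106
```

```text
t 8.25 pos [ 424.1 -252.6   51. ] yaw -106.06 down [-0.003  0.006 -1.   ] shift [-0.02  0.    0.02] turn -0.06 F [ 0.1  0.1 -1. ] w 21.871948839505855
```

Call:
drive_tool:
  series:
    - [1,[0,0.05,0],0]
    - [1,[0,0.08,0],0]
    - [3,[0,0.08,0],0]
    - [5,[0,0.08,0],0]
    - [6,[0,0.08,0],0]

```text
t: 8.75
tool_pos: [424.1, -252.6, 50.2]
ee_rot: [0.097, 0.702, -0.698, -0.1]
force: [-0.1, 0.1, -0.5]
gripper_width: 0.493
```

Call:
drive_tool:
  series:
    - [6,[0,0,0],0]
    - [6,[0,0,0],0]
    - [6,[0,-2,0],0]
    - [6,[0,-5,0],0]
    - [6,[0,-8,0],0]

```text
t: 9.25
tool_pos: [424.1, -252.9, 131.0]
ee_rot: [0.097, 0.702, -0.698, -0.1]
force: [-0.0, -0.1, -0.1]
gripper_width: 0.68
```

Call:
drive_tool:
  series:
    - [6,[0,-5,0],0]
    - [6,[4,-8,0],0]
    - [6,[8,-8,0],0]
    - [6,[8,-8,0],0]
    - [6,[8,-8,0],0]

```text
t: 9.75
tool_pos: [347.5, -231.5, 211.8]
ee_rot: [0.098, 0.702, -0.698, -0.1]
force: [-0.6, -0.2, -0.2]
gripper_width: 0.679
```

```bash
python3 - <<'E'
from h import *
s=camera("scene");t=camera("top")
cv=np.zeros((480,800,3),np.uint8)
cv[:,:480]=cv2.resize(s["img"][160:400,170:410],(480,480));cv[:240,480:]=cv2.resize(t["img"][130:290,170:383],(320,240));cv[240:,480:]=cv2.resize(t["img"][235:305,420:513],(320,240))
cv2.imwrite("pics/f.png",cv);print(ctrl.get_obs()["tool_pos"])
E
```

```text
[ 348.15987657 -231.7060428   211.41208246]
```

View pics/f.png

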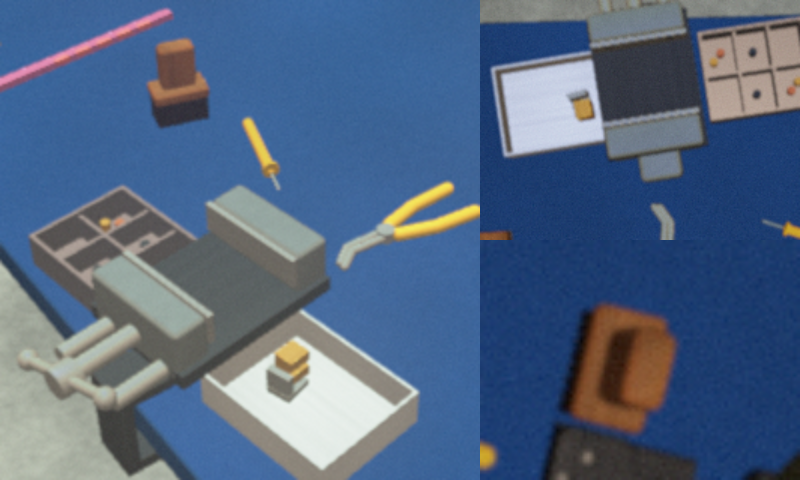

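The bed is clear, both offcuts are in the plain tray at (288,370), and the brush is upright in its place at (178,85). The gripper is clear, so I'll hand the job in.

```bash
python3 - <<'E'
from h import *
t=camera("top");h=cv2.cvtColor(t["img"],cv2.COLOR_BGR2HSV)
m=((h[...,0]<20)&(h[...,1]>90)&(h[...,2]>40)).astype(np.uint8);k=np.zeros_like(m);k[245:300,440:490]=m[245:300,440:490]
print(cv2.minAreaRect(max(cv2.findContours(k,0,2)[0],key=cv2.contourArea)))
print(job.finish_job())
E
```

```text
((461.1471252441406, 272.4117736816406), (25.708772659301758, 33.71245193481445), 14.03624439239502)
the job is handed in; nothing more can be done
None
```

The job is done and handed in at about 10 s of the 48 s allowed. I gripped the brush by its grip and swept both offcuts in one pass off the +y end of the bed. They dropped into the plain tray, and I stood the brush back where I found it.

**Last checks:**
- **Vise and tray:** the final picture shows the bed empty and both offcuts inside the plain tray, with the bar resting on or against the angle.
- **Brush:** it stands upright. The top camera puts it within 0.3 px (about 0.5 mm) of its starting place, at the same angle.
- **Robot:** the gripper is well clear of everything. The force readings I saw stayed at about 2 N or less.

**Disagreement:** the top camera placed the vise about 5 mm short in x compared with the wrist camera. The scene camera agreed with the wrist, so I used the wrist's position.

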